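# Dress the honing stone with the lapping block

### The job

Take the lapping block by its grip and set it flat on the stop-plate end of the sprung honing stone, press until the stone has sunk about half its travel, and draw the block along the middle of the stone to the open end in one unbroken stroke, keeping that pressure steady (never letting up on the way, never bottoming the stone). Then lift it clear and set it down flat on its base inside the tray, keeping hold of the block until then. Press with the block only, not the fingers, and leave the canister, cup and wax rim where they are.

Things in the scene. Friction and masses are not known exactly. Their poses are not given: they have to be found in the camera images.
- block: Lapping block, 0.17 to 0.33 kg: flat dark steel base 80 (x) x 50 (y) x 18 mm (z) with an upright black plastic grip in its middle, 30 (x) x 24 (y) mm, from z = 18 to z = 68 mm. Origin: centre of the underside, z up. Starts standing on the counter.
- frame: Fixed aluminium honing rest, 230 (x) x 100 (y) mm, origin at the centre of its underside on the counter. An upright stop plate 8 mm thick, 100 mm wide and 75 mm high closes its -x end (inner face at x = -107 mm); the +x end is open. Side rails, 36 mm high, lie beside the stone.
- stone_top (a point): Centre of the top face of the grey honing stone (200 x 74 mm, stone and its plate 20 mm thick) in the rest; axes as the rest's: x along the stone from the stop-plate end to the open end, z up. 55 mm above the counter when free, it moves down as the stone sinks.
- stone (a joint): How far the stone has sunk on its springs, in m: 0 free, 0.012 bottomed, so half is 0.006. It starts to sink at 2 N and takes 1 N more for each mm (8 N at 0.006), the block's own weight included.
- tray: Green polymer quadrant tray, loose, 0.4 kg, 190 (x) x 140 (y) mm, 24 mm high, walls and floor 4 mm, open on top; a bent nickel handle sticks out 21 mm at each x end. Origin: centre of the underside.
- canister: Bystander: amber screw-top canister, 76 mm across, 115 mm high, origin at the centre of the underside.
- cup: Bystander: round chrome instrument cup, 72 mm across the rim, 95 mm high, origin at the centre of the underside.
- wax_rim: Bystander: pink wax rim block, a horseshoe about 70 mm wide and 20 mm high, origin on the counter in its middle.
Not all that is in view belongs to the job. What is shaped like the frame but blue or orange is not meant.

How it is judged:
By the outcome, as a careful person would: the job done as asked, in the order asked, and still so for the second after the job is handed in, with the robot touching nothing.
It also fails if it takes over 58 s, if anything falls off the work surface, if the arm or the gripper's body presses on something with over 40 N, if the wrist force passes 120 N, or if a joint passes its speed limit or range.

### The arm

A 6-joint arm with a two-finger parallel gripper is mounted at the origin on the work surface. World frame = base frame: x ahead of the robot, y to its left, z up, the work surface at z = 0. Lengths are in m, angles in rad, forces in N, time in s.
With the tool pointing down it reaches from about 0.325 to 0.775 m from the base axis. Payload 9.3 kg.
Tool frame: the origin (TCP) lies at the very end of the fingers, on their centre line; the grasp point (between the pads) lies 19 mm behind it; z points along the fingers, y is the line along which they close (so a half turn about z gives the same grasp; the last joint's range is limited). The gripper opens to 85 mm and grips with 20 to 120 N. Pads are 22 mm wide; open, the fingers measure 114 mm over their backs; the gripper's body (76 mm by 85 mm) begins 54 mm behind the grasp point. The pads swing forward as they close: fully open they stand 13 mm farther back than shut.
Start: joints at [-1.396, 0.259, 0.021, 1.334, 0, 1.418], TCP at [0.177, -0.521, 0.231] pointing down, gripper open.
Joint ranges: [-3.04, 3.04], [-0.91, 1.82], [-1.04, 1.36], [-1.92, 1.95], [-1.52, 1.45], [-3.14, 3.14]. Speed limits (rad/s): [2.22, 2.22, 2.79, 3.14, 3.14, 3.14].

### API

Orientations are given as a unit quaternion [w, x, y, z].
In Python, from station import bot, vision gives the robot as it stands.
- The arm moves only by the tool jog_arm, never from a script. Its arguments are lists of equal length, an entry for each row: "delta_pos": the shift along the world's x, y, z in m, a list of three; "twist": the turn, a rotation vector about the world's x, y, z in rad, a list of three. In form: {"delta_pos": [[tx, ty, tz], ...], "twist": [[wx, wy, wz], ...]}. A call has 1 to 5 rows; each row shifts and turns the commanded pose from where the row before left it; what a row does not reach is not made up. A row lasts 1/8 s, in which the tool goes at most 62.5 mm and 10.7 degrees, less where a joint would pass 70% of its speed; a pose out of reach is approached as far as the arm can. A call is refused whole if a number of a shift passes 0.0625 or a number of a turn 0.188, either way. A call with a gripper value outside its range is refused whole. "claw" is the opening in per cent of the stroke, from 0 (shut) to 100 (fully open), set as the call begins (left out, the last holds). The fingers move at their own pace and stop on an object; "squeeze" is the grip in N (left out, the last holds). Time passes only in rows, so rows that do not move let the fingers close. It gives the time, the measured TCP pose, the force, the opening and the grip force at its end, in the units of the state.
- bot.observe(): the state, without advancing time (a new reading comes with each control period).
- vision.grab_frame(name): name is "scene" or "top" or "wrist"; returns a dict with "frame" (400x640x3 uint8, red, green, blue), "mtx" (3x3 intrinsics, pixels), "k1" (the pictures are not rectified: a ray, as slopes to the right and down, at radius r is drawn at 1 + k1 r^2 times it, then the intrinsics apply), "origin" and "orientation" of the camera in the world. Camera axes: x right, y down, z forward; pixel columns grow to the right and rows downward; lengths in m; the calibration is good to about 2 mm. A picture is of the moment at which its call begins. There is no depth.
- bot.hand_in(): hands the job in; it is judged then, once.
The state is a dict: "time": time; "joint_pos": joint angles; "joint_vel": joint speeds; "effort": joint torques, N m; "position": TCP position; "orientation": TCP orientation; "contact_force": force on the tool from outside, world axes, zero at the start; "wrist_torque": the same for the moment, N m; "gripper_width": finger opening in m; "grasp_force": force on a finger pad.
Only numpy, scipy, OpenCV 4.12 (cv2) and the standard library are available. Lean on these libraries where they do the work, as an engineer would, in place of code of your own. Each camera call takes 0.05 s, during which the arm holds its last target. There are 200 camera calls.

## Working session

There is one attempt and no reset: what is moved stays moved. The work goes in short steps, Python scripts to look and compute and a tool call to move; the robot and the scene stay as the last step left them, time stands still between calls to the robot, and variables do not carry over. Pictures are saved under pics/ and viewed, at most 10 in all, crops included, and the job is handed in when it is done.

Besides the shell and the picture viewer there is one more tool, called after "Request:" by a JSON object that holds its "method" and its "body", one argument or row to a line. jog_arm: Moves the arm, as the interface text tells. Its arguments: {"type":"object","properties":{"delta_pos":{"type":"array"},"twist":{"type":"array"},"claw":{"type":"number"},"squeeze":{"type":"number"}},"required":["delta_pos","twist"]}

```bash
mkdir -p pics
cat > h.py <<'E'
import numpy as np, cv2, pickle
from scipy.spatial.transform import Rotation as R
def grab(n,f):
    from station import vision
    d=vision.grab_frame(n); cv2.imwrite(f'pics/{f}.png',cv2.cvtColor(d['frame'],cv2.COLOR_RGB2BGR)); pickle.dump(d,open(f'pics/{f}.pkl','wb')); return d
def rot(d):
    q=np.array(d['orientation'])
    return q if q.shape==(3,3) else R.from_quat(q[[1,2,3,0]]).as_matrix()
def px(f,uv,z):
    d=pickle.load(open(f'pics/{f}.pkl','rb')); K=np.array(d['mtx'],float)
    out=[]
    for p in np.reshape(uv,(-1,2)):
        a=(p-K[:2,2])/[K[0,0],K[1,1]]; b=a.copy()
        for _ in range(20): b=a/(1+d['k1']*(b@b))
        r=rot(d)@[b[0],b[1],1]; o=np.array(d['origin']); out.append(o+r*(z-o[2])/r[2])
    return np.array(out)
def proj(f,P):
    d=pickle.load(open(f'pics/{f}.pkl','rb')); K=np.array(d['mtx'],float)
    c=(np.reshape(P,(-1,3))-d['origin'])@rot(d); s=c[:,:2]/c[:,2:]
    s=s*(1+d['k1']*(s**2).sum(1,keepdims=True)); return s*[K[0,0],K[1,1]]+K[:2,2]
E
python3 - <<'E'
from h import *
from station import bot
for n in ('top','scene'):
    d=grab(n,n+'0'); print(n,d['mtx'],d['k1'],d['origin'],d['orientation'])
print(bot.observe())
E
```

```text
top [[449.83694069   0.         329.08904725]
 [  0.         449.83694069 197.27877338]
 [  0.           0.           1.        ]] 0.03445555625041044 [ 0.49466205 -0.06478478  1.33004228] [ 0.03674074 -0.6961096   0.71599877 -0.03777964]
scene [[400.068149     0.         328.79802498]
 [  0.         400.068149   194.82991218]
 [  0.           0.           1.        ]] -0.06037064276518293 [ 1.26019276 -0.41138532  1.22696613] [-0.23485571  0.83748464  0.47426025 -0.1361598 ]
{'time': 0.1, 'joint_pos': array([-1.39560785e+00,  2.59146517e-01,  2.08061955e-02,  1.33374607e+00,
       -2.96647079e-05,  1.41820651e+00]), 'joint_vel': array([-0.00030273, -0.00209125,  0.00234402, -0.00084951,  0.0001809 ,
       -0.00097909]), 'effort': array([ 4.63689285e-03, -5.56692874e+01,  3.45070803e+01,  1.17142763e-02,
       -1.82095523e-04, -2.61502873e-07]), 'position': array([ 0.17700961, -0.52043748,  0.23070849]), 'orientation': array([-6.44823619e-04,  9.86600000e-01,  1.63156439e-01, -2.21196829e-05]), 'contact_force': array([-0.28147946,  0.40698441, -0.52716428]), 'wrist_torque': array([-0.03836882, -0.05769046, -0.01917948]), 'grasp_force': 0.0, 'gripper_width': 0.08589617040097422}
```

View pics/top0.png

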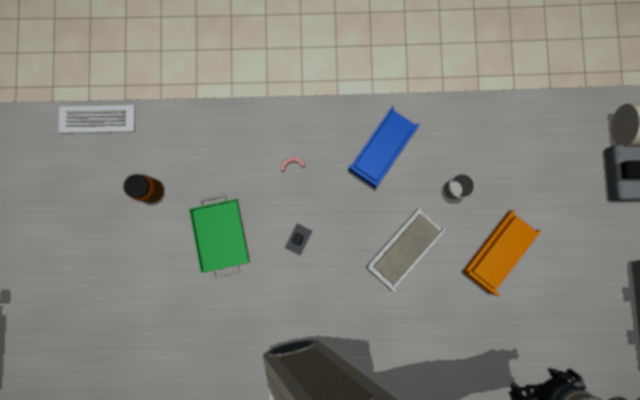

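View pics/scene0.png

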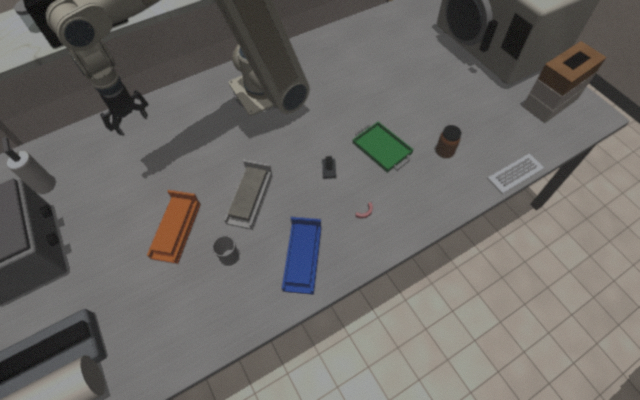

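The top view shows the silver rest (405,249), block (298,239), tray (220,235), wax (292,163), canister (143,188) and cup (459,188). The stop plate seems to be at the robot end of the rest. I'll enlarge to get the corners.

Run:
```python
from h import *
a=cv2.imread('pics/top0.png')
def c(im,x,y,w,h,s): return cv2.resize(im[y:y+h,x:x+w],None,fx=s,fy=s,interpolation=cv2.INTER_CUBIC)
A=c(a,360,200,90,100,6)   # 540x600
B=c(a,280,218,40,44,6)    # 240x264
s=cv2.imread('pics/scene0.png')
C=c(s,222,155,52,75,4)
im=np.zeros((600,790,3),np.uint8); im[:,:540]=A; im[:264,545:785]=B; im[290:590,545:753]=C
cv2.imwrite('pics/crop0.png',im)
# tray by colour
g=cv2.cvtColor(a,cv2.COLOR_BGR2HSV); m=cv2.inRange(g,(45,120,60),(75,255,255))
ct=max(cv2.findContours(m,0,1)[0],key=cv2.contourArea); r=cv2.minAreaRect(ct); bp=cv2.boxPoints(r); print(r,bp); print(px('top0',bp,.02))
```

```text
((218.62474060058594, 235.4048309326172), (65.20856475830078, 48.41525650024414), 79.2156982421875) [[188.74399 207.90593]
 [236.30417 198.84685]
 [248.5055  262.90375]
 [200.94531 271.96283]]
[[0.61366872 0.3406596  0.02      ]
 [0.63629318 0.20257951 0.02      ]
 [0.44989384 0.16857307 0.02      ]
 [0.42834433 0.30470015 0.02      ]]
```

View pics/crop0.png

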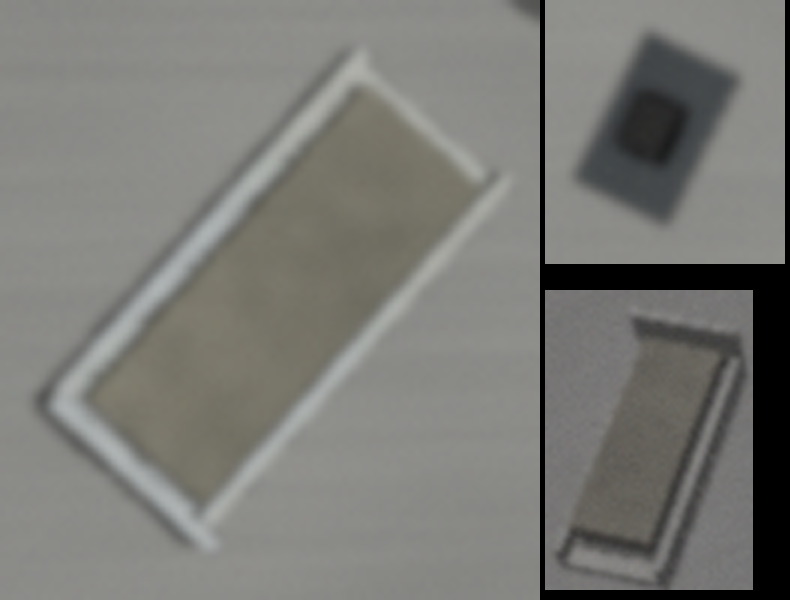

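Crop: stone corners at crop px (360,85),(480,188),(205,500),(92,398), with the stop plate at lower left. Block base corners are at (652,32),(740,78),(668,226),(576,178).

Run:
```python
from h import *
def cv(p,o): return (np.array(p,float)+.5)/6-.5+o
S=px('top0',cv([(92,398),(205,500),(480,188),(360,85)],[360,200]),.055)
print('stone',S.round(4),S.mean(0)); ax=(S[2]+S[3]-S[0]-S[1])/2; print('len',np.linalg.norm(ax),'w',np.linalg.norm(S[1]-S[0]),np.linalg.norm(S[2]-S[3]),'yaw',np.arctan2(ax[1],ax[0]))
for a,b in((0,3),(1,2)): e=S[b]-S[a]; print(np.arctan2(e[1],e[0]))
T=px('top0',cv([(57,402),(208,545)],[360,200]),.075); print('stop',T,np.linalg.norm(T[1]-T[0]),np.arctan2(*(T[1]-T[0])[:2]))
B=px('top0',cv(np.array([(652,32),(740,78),(668,226),(576,178)])-[545,0],[280,218]),.018)
e=(B[0]+B[1]-B[2]-B[3])/2; print('block',B.mean(0),np.linalg.norm(e),np.arctan2(e[1],e[0]),np.linalg.norm(B[1]-B[0]))
print('grip',px('top0',cv([(650-545,127)],[280,218]),.068))
print('cup,can',px('top0',[(461,185),(135,188)],[.095][0]))
```

```text
stone [[ 0.4326 -0.1915  0.055 ]
 [ 0.3844 -0.242   0.055 ]
 [ 0.5254 -0.3775  0.055 ]
 [ 0.5754 -0.3237  0.055 ]] [ 0.47945723 -0.2836875   0.055     ]
len 0.1950379425091489 w 0.06987325363893515 0.07346435133326043 yaw -0.756420392551597
-0.7471963179417219
-0.7656019646669825
stop [[ 0.43223059 -0.17333914  0.075     ]
 [ 0.36593709 -0.23972072  0.075     ]] 0.0938154613118491 -2.356858325168868
block [0.51433864 0.02324062 0.018     ] 0.07906687280754116 -0.49039254133586635 0.04829101526550843
grip [[0.51428446 0.02409847 0.068     ]]
cup,can [[ 0.64914343 -0.43342033  0.095     ]
 [ 0.66600022  0.4642535   0.095     ]]
```

Sizes match what was given. I'm moving over the block while turning the tool by +2.32 rad, so the fingers close on the 24 mm width.

Request:
{"method": "jog_arm", "body": {
  "delta_pos": [
    [0.026, 0.042, 0],
    [0.026, 0.042, 0],
    [0.026, 0.042, 0],
    [0.026, 0.042, 0],
    [0.026, 0.042, 0]
  ],
  "twist": [
    [0, 0, 0.179],
    [0, 0, 0.179],
    [0, 0, 0.179],
    [0, 0, 0.179],
    [0, 0, 0.179]
  ]
}}

```text
time: 0.72
position: [0.3075, -0.3092, 0.2311]
orientation: [-0.0, 0.817, 0.576, 0.0]
contact_force: [1.0, -0.4, 0.7]
gripper_width: 0.0853
grasp_force: 0.0
```

Request:
{"method": "jog_arm", "body": {
  "delta_pos": [
    [0.026, 0.042, 0],
    [0.026, 0.042, 0],
    [0.026, 0.042, 0],
    [0.026, 0.042, 0],
    [0.026, 0.042, 0]
  ],
  "twist": [
    [0, 0, 0.179],
    [0, 0, 0.179],
    [0, 0, 0.179],
    [0, 0, 0.179],
    [0, 0, 0.179]
  ]
}}

```text
time: 1.35
position: [0.4376, -0.0991, 0.2312]
orientation: [-0.0, 0.487, 0.873, -0.0]
contact_force: [0.3, 0.1, -0.0]
gripper_width: 0.0853
grasp_force: 0.0
```

Request:
{"method": "jog_arm", "body": {
  "delta_pos": [
    [0.026, 0.042, 0],
    [0.026, 0.042, 0],
    [0.025, 0.041, 0],
    [0, 0, 0],
    [0, 0, 0]
  ],
  "twist": [
    [0, 0, 0.179],
    [0, 0, 0.179],
    [0, 0, 0.179],
    [0, 0, 0],
    [0, 0, 0]
  ]
}}

```text
time: 1.98
position: [0.5137, 0.0242, 0.2309]
orientation: [-0.001, 0.241, 0.97, -0.0]
contact_force: [0.3, 0.5, 0.6]
gripper_width: 0.0855
grasp_force: 0.0
```

```bash
cat >> h.py <<'E'
def st():
    from station import bot
    s=bot.observe(); q=np.array(s['orientation']); M=R.from_quat(q[[1,2,3,0]]).as_matrix()
    print('t',s['time'],'p',s['position'].round(4),'yaw',np.arctan2(M[1,0],M[0,0]).round(4),'z',M[:,2].round(4),'F',s['contact_force'].round(2),'w',round(s['gripper_width'],4),'g',round(s['grasp_force'],1),'j',s['joint_pos'].round(2)); return s
E
python3 - <<'E'
from h import *
st(); d=grab('wrist','w0'); print(d['origin'])
P=np.array([[.04,.025,.018],[.04,-.025,.018],[-.04,-.025,.018],[-.04,.025,.018]])@R.from_euler('z',-.490).as_matrix().T+[.514,.0235,0]
print(proj('w0',P))
E
```

```text
t 1.975 p [0.5137 0.0242 0.2309] yaw 2.654 z [-1.1e-03 -2.0e-04 -1.0e+00] F [0.35 0.47 0.59] w 0.0855 g 0.0 j [-0.12  0.2  -0.06  1.31 -0.    0.37]
[0.4487823  0.05820995 0.37370373]
[[343.25894434 198.71342388]
 [304.92613307 198.63824105]
 [303.80291369 136.40153521]
 [344.63432441 136.48695454]]
```

View pics/w0.png

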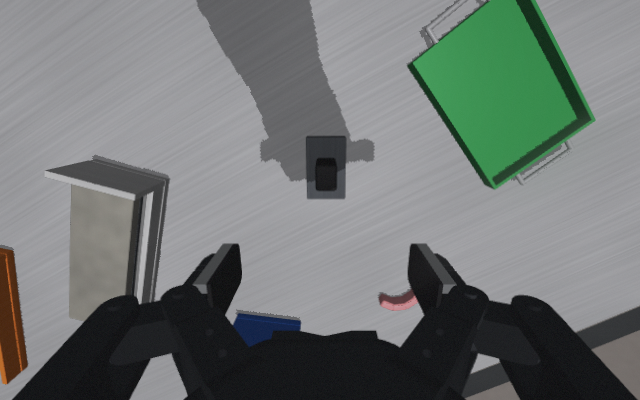

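The block is at px (306–346,136–198), within 2 mm of the prediction. I'm descending and grasping.

Request:
{"method": "jog_arm", "body": {
  "delta_pos": [
    [0.001, 0.0005, -0.045],
    [0, 0, -0.045],
    [0, 0, -0.045],
    [0, 0, -0.04],
    [0, 0, -0.028]
  ],
  "twist": [
    [0, 0, 0],
    [0, 0, 0],
    [0, 0, 0],
    [0, 0, 0],
    [0, 0, 0]
  ]
}}

```text
time: 2.65
position: [0.514, 0.0235, 0.0269]
orientation: [-0.001, 0.243, 0.97, -0.0]
contact_force: [0.1, 0.2, 0.1]
gripper_width: 0.0853
grasp_force: 0.0
```

Request:
{"method": "jog_arm", "body": {
  "delta_pos": [
    [0, 0, 0],
    [0, 0, 0],
    [0, 0, 0],
    [0, 0, 0],
    [0, 0, 0]
  ],
  "twist": [
    [0, 0, 0],
    [0, 0, 0],
    [0, 0, 0],
    [0, 0, 0],
    [0, 0, 0]
  ],
  "claw": 0,
  "squeeze": 80
}}

```text
time: 3.28
position: [0.5158, 0.0246, 0.0296]
orientation: [0.001, 0.241, 0.971, -0.0]
contact_force: [-0.6, 0.2, 5.6]
gripper_width: 0.0237
grasp_force: 78.1
```

Request:
{"method": "jog_arm", "body": {
  "delta_pos": [
    [0, 0, 0],
    [0, 0, 0],
    [0, 0, 0],
    [0, 0, 0],
    [0, 0, 0]
  ],
  "twist": [
    [0, 0, 0],
    [0, 0, 0],
    [0, 0, 0],
    [0, 0, 0],
    [0, 0, 0]
  ]
}}

```text
time: 3.9
position: [0.5158, 0.0246, 0.0296]
orientation: [0.001, 0.241, 0.971, -0.0]
contact_force: [-0.7, -0.4, 5.9]
gripper_width: 0.0233
grasp_force: 78.1
```

Run:
```python
from h import *
st()
```

```text
t 3.9 p [0.5158 0.0246 0.0296] yaw 2.6547 z [ 2.3e-03 -7.0e-04 -1.0e+00] F [-0.65 -0.44  5.92] w 0.0233 g 78.1 j [-0.11  0.35 -0.41  0.81 -0.    0.37]
```

Request:
{"method": "jog_arm", "body": {
  "delta_pos": [
    [0, 0, 0.02],
    [0, 0, 0.04],
    [0, 0, 0.04],
    [0, 0, 0.02],
    [0, 0, 0]
  ],
  "twist": [
    [0, 0, 0],
    [0, 0, 0],
    [0, 0, 0],
    [0, 0, 0],
    [0, 0, 0]
  ]
}}

```text
time: 4.53
position: [0.5158, 0.0248, 0.1499]
orientation: [0.002, 0.241, 0.971, 0.0]
contact_force: [0.1, -0.3, -3.9]
gripper_width: 0.0233
grasp_force: 79.1
```

Request:
{"method": "jog_arm", "body": {
  "delta_pos": [
    [0, 0, 0],
    [0, 0, 0]
  ],
  "twist": [
    [0, 0, 0],
    [0, 0, 0]
  ]
}}

```text
time: 4.78
position: [0.5145, 0.0249, 0.1471]
orientation: [-0.001, 0.241, 0.971, -0.0]
contact_force: [-0.1, -0.3, -3.3]
gripper_width: 0.0227
grasp_force: 79.1
```

Run:
```python
from h import *
st(); grab('wrist','w1')
```

```text
t 4.775 p [0.5145 0.0249 0.1471] yaw 2.6548 z [-2.e-03  3.e-04 -1.e+00] F [-0.11 -0.31 -3.27] w 0.0227 g 79.1 j [-0.11  0.24 -0.22  1.11  0.    0.37]
```

View pics/w1.png

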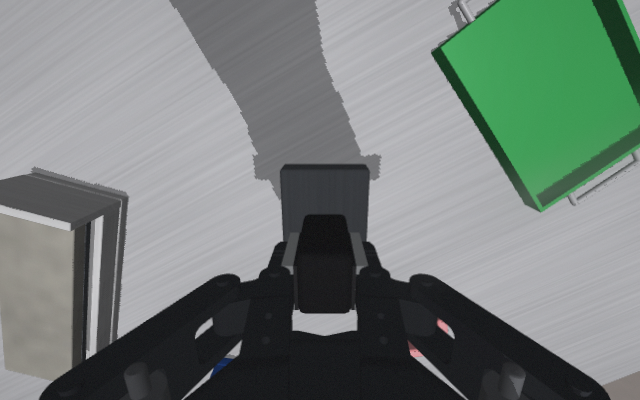

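Held square, weight about 3 N. Next I'll hover over the open end with the wrist camera looking along the rest, for a closer look.

Request:
{"method": "jog_arm", "body": {
  "delta_pos": [
    [0.004, -0.03, 0.015],
    [0.004, -0.048, 0.015],
    [0.004, -0.048, 0.015],
    [0.004, -0.048, 0.01],
    [0.004, -0.048, 0.008]
  ],
  "twist": [
    [0, 0, -0.03],
    [0, 0, -0.03],
    [0, 0, -0.03],
    [0, 0, -0.03],
    [0, 0, -0.03]
  ]
}}

```text
time: 5.45
position: [0.535, -0.1987, 0.211]
orientation: [-0.0, 0.314, 0.95, 0.0]
contact_force: [0.8, 0.5, -3.3]
gripper_width: 0.0228
grasp_force: 79.3
```

Request:
{"method": "jog_arm", "body": {
  "delta_pos": [
    [0.004, -0.048, 0],
    [0.004, -0.048, 0],
    [0.003, -0.03, 0],
    [0, -0.022, 0],
    [0, 0, 0]
  ],
  "twist": [
    [0, 0, -0.03],
    [0, 0, -0.03],
    [0, 0, -0.03],
    [0, 0, -0.03],
    [0, 0, 0]
  ]
}}

```text
time: 6.08
position: [0.5458, -0.3463, 0.2102]
orientation: [-0.001, 0.37, 0.929, 0.0]
contact_force: [0.2, 0.5, -2.9]
gripper_width: 0.0233
grasp_force: 79.3
```

Request:
{"method": "jog_arm", "body": {
  "delta_pos": [
    [0, 0, 0],
    [0, 0, 0]
  ],
  "twist": [
    [0, 0, 0],
    [0, 0, 0]
  ]
}}

```text
time: 6.32
position: [0.5462, -0.3442, 0.2115]
orientation: [0.0, 0.369, 0.929, 0.0]
contact_force: [-0.1, 1.1, -2.7]
gripper_width: 0.0231
grasp_force: 79.3
```

Run:
```python
from h import *
st(); grab('wrist','w2')
a=cv2.imread('pics/w2.png')[0:300,160:560]
cv2.imwrite('pics/w2c.png',cv2.resize(a,None,fx=2,fy=2,interpolation=cv2.INTER_CUBIC))
yaw=-.756; M=R.from_euler('z',yaw).as_matrix().T; c=[.4795,-.2837,0]
P=np.array([[-.1,.037,.055],[-.1,-.037,.055],[.1,-.037,.055],[.1,.037,.055],[-.107,.05,.075],[-.107,-.05,.075],[.115,-.05,.036],[.115,.05,.036]])@M+c
print(((proj('w2',P)-[160,0])*2+.5).round(1))
```

```text
t 6.325 p [ 0.5462 -0.3442  0.2115] yaw 2.386 z [ 1.e-04  0.e+00 -1.e+00] F [-0.07  1.05 -2.71] w 0.0231 g 79.3 j [-0.69  0.43  0.23  1.37  0.    0.06]
[[408.1 -55.7]
 [242.5 -55.8]
 [257.8 375.4]
 [394.2 375.3]
 [446.8 -97.1]
 [203.3 -97.1]
 [240.2 391.4]
 [412.  391.4]]
```

View pics/w2c.png

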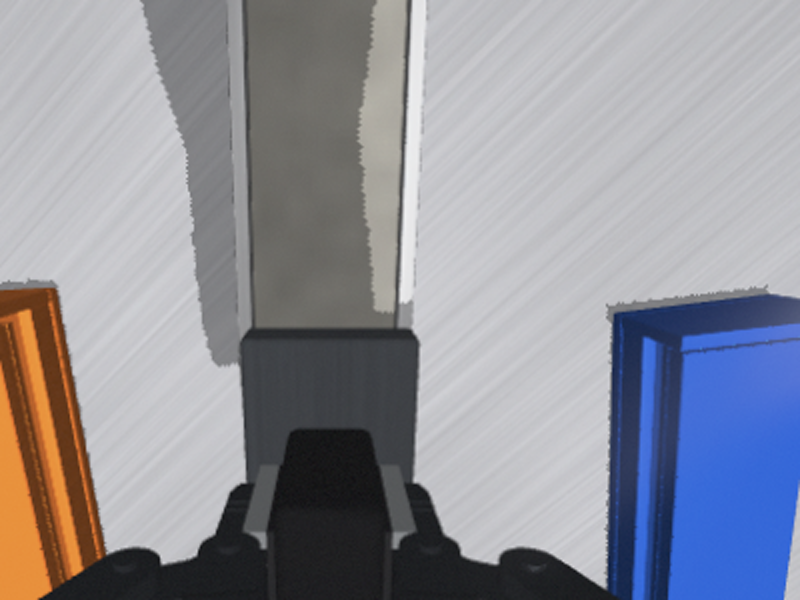

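Stone edges agree with the prediction within 1 mm (left 244→254, right 408→398). Now the block's offset in the hand, from its far top edge at (243..417, 337), and the move vector.

Run:
```python
from h import *
f=lambda a:(np.array(a,float)+.5)/2-.5+[160,0]
tcp=np.array([.5462,-.3442,.2115])
B=px('w2',f([(243,337),(417,337)]),.2115-.0296+.018); print(np.linalg.norm(B[1]-B[0]))
u=np.array([np.cos(-.756),np.sin(-.756),0]); v=np.array([-u[1],u[0],0])
m=B.mean(0); e=m-tcp; print('edge rel tcp along',e@u,'lat',e@v)
d=m+.04*u-tcp; print('block centre rel tcp',d@u,d@v, 'edge yaw',np.arctan2(*(B[1]-B[0])[1::-1])+0)
c=np.array([.4795,-.2837,0])
for x in(-.058,.06): print(x,(c+x*u-tcp)[:2], (c+x*u)[:2])
```

```text
0.04775047525835611
edge rel tcp along -0.041260086077986105 lat 5.406885535715913e-05
block centre rel tcp -0.001260086077986067 5.4068855357195796e-05 edge yaw 0.8146965986192626
-0.058 [-0.10889998  0.10028896] [ 0.43730002 -0.24391104]
0.06 [-0.02304485  0.019339  ] [ 0.52315515 -0.324861  ]
```

Request:
{"method": "jog_arm", "body": {
  "delta_pos": [
    [-0.036, 0.0332, 0],
    [-0.036, 0.0332, 0],
    [-0.036, 0.0332, 0],
    [0, 0, 0],
    [0, 0, 0]
  ],
  "twist": [
    [0, 0, 0],
    [0, 0, 0],
    [0, 0, 0],
    [0, 0, 0],
    [0, 0, 0]
  ]
}}

```text
time: 7.0
position: [0.4386, -0.2456, 0.2121]
orientation: [0.001, 0.369, 0.929, -0.0]
contact_force: [0.7, 0.3, -2.5]
gripper_width: 0.0231
grasp_force: 79.3
```

Request:
{"method": "jog_arm", "body": {
  "delta_pos": [
    [0, 0, -0.04],
    [0, 0, -0.04],
    [0, 0, -0.025],
    [0, 0, -0.009],
    [0, 0, 0]
  ],
  "twist": [
    [0, 0, 0],
    [0, 0, 0],
    [0, 0, 0],
    [0, 0, 0],
    [0, 0, 0]
  ]
}}

```text
time: 7.62
position: [0.4385, -0.246, 0.0972]
orientation: [-0.0, 0.369, 0.929, 0.0]
contact_force: [-0.3, 0.6, -2.9]
gripper_width: 0.0233
grasp_force: 79.4
```

Request:
{"method": "jog_arm", "body": {
  "delta_pos": [
    [0, 0, 0],
    [0, 0, 0],
    [0, 0, 0],
    [0, 0, 0]
  ],
  "twist": [
    [0, 0, 0],
    [0, 0, 0],
    [0, 0, 0],
    [0, 0, 0]
  ]
}}

```text
time: 8.12
position: [0.4381, -0.2457, 0.0976]
orientation: [0.0, 0.369, 0.929, -0.0]
contact_force: [0.5, -0.2, -3.7]
gripper_width: 0.0231
grasp_force: 79.4
```

Run:
```python
from h import *
st(); grab('scene','s1');grab('top','t1')
s=cv2.imread('pics/s1.png')[145:235,215:285]; t=cv2.imread('pics/t1.png')[195:305,355:455]
r=lambda i,k:cv2.resize(i,None,fx=k,fy=k,interpolation=cv2.INTER_CUBIC)
im=np.zeros((540,790,3),np.uint8); a=r(s,5);b=r(t,4); im[:450,:350]=a; im[:440,370:770]=b; cv2.imwrite('pics/c1.png',im)
```

```text
t 8.125 p [ 0.4381 -0.2457  0.0976] yaw 2.3848 z [ 4.e-04 -3.e-04 -1.e+00] F [ 0.49 -0.23 -3.7 ] w 0.0231 g 79.4 j [-0.68  0.26 -0.34  0.98 -0.    0.08]
```

View pics/c1.png

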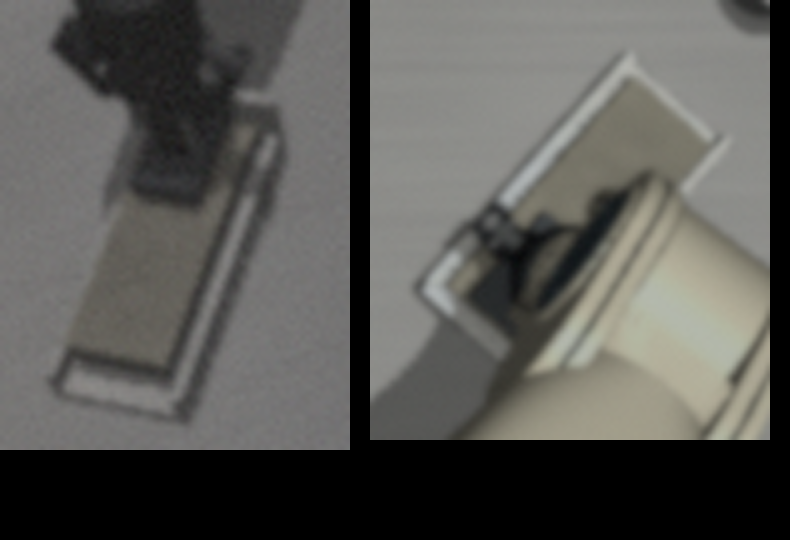

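The block sits above the stop end, centred, with a gap to the plate. Lowering to contact.

Request:
{"method": "jog_arm", "body": {
  "delta_pos": [
    [0, 0, -0.006],
    [0, 0, -0.004],
    [0, 0, -0.003],
    [0, 0, -0.002],
    [0, 0, 0]
  ],
  "twist": [
    [0, 0, 0],
    [0, 0, 0],
    [0, 0, 0],
    [0, 0, 0],
    [0, 0, 0]
  ]
}}

```text
time: 8.85
position: [0.438, -0.2455, 0.0823]
orientation: [-0.0, 0.369, 0.929, 0.0]
contact_force: [-1.2, 0.6, 1.3]
gripper_width: 0.0231
grasp_force: 79.9
```

Request:
{"method": "jog_arm", "body": {
  "delta_pos": [
    [0, 0, 0],
    [0, 0, 0],
    [0, 0, 0]
  ],
  "twist": [
    [0, 0, 0],
    [0, 0, 0],
    [0, 0, 0]
  ]
}}

```text
time: 9.22
position: [0.4381, -0.2457, 0.0824]
orientation: [0.0, 0.369, 0.929, -0.0]
contact_force: [-1.3, 2.0, 1.6]
gripper_width: 0.0232
grasp_force: 79.9
```

```bash
cat >> h.py <<'E'
def avg(n=6):
    from station import bot,vision
    F=[];p=[]
    for _ in range(n):
        vision.grab_frame('scene'); s=bot.observe(); F.append(s['contact_force']); p.append(s['position'])
    print('avg F',np.mean(F,0).round(2),np.std(F,0).round(2),'p',np.mean(p,0).round(5),np.std(p,0).round(5),'tq',s['wrist_torque'].round(2),s['time'])
E
python3 -c "
from h import *
avg()"
```

```text
avg F [-1.09  1.51  1.65] [0.4  0.34 0.5 ] p [ 0.43811 -0.24563  0.08233] [1.e-05 0.e+00 3.e-05] tq [ 0.18  0.33 -0.06] 9.525
```

Request:
{"method": "jog_arm", "body": {
  "delta_pos": [
    [0, 0, -0.002],
    [0, 0, -0.0014],
    [0, 0, 0],
    [0, 0, 0]
  ],
  "twist": [
    [0, 0, 0],
    [0, 0, 0],
    [0, 0, 0],
    [0, 0, 0]
  ]
}}

```text
time: 10.02
position: [0.4382, -0.2457, 0.079]
orientation: [0.0, 0.369, 0.929, -0.0]
contact_force: [-1.3, 2.7, 4.8]
gripper_width: 0.0231
grasp_force: 80.3
```

```bash
python3 -c "
from h import *
avg();st()"
```

```text
avg F [-1.63  1.9   4.85] [0.79 0.55 0.49] p [ 0.43815 -0.24565  0.07897] [1.e-05 1.e-05 2.e-05] tq [ 0.19  0.3  -0.07] 10.325
t 10.325 p [ 0.4381 -0.2456  0.0789] yaw 2.3848 z [ 2.e-04 -1.e-04 -1.e+00] F [-0.48  1.71  5.87] w 0.0232 g 80.3 j [-0.68  0.27 -0.37  0.93  0.    0.08]
```

Load is about 8 N. Starting the stroke.

Request:
{"method": "jog_arm", "body": {
  "delta_pos": [
    [0.0043, -0.004, 0],
    [0.0043, -0.004, 0],
    [0.0043, -0.004, 0],
    [0.0043, -0.004, 0],
    [0.0043, -0.004, 0]
  ],
  "twist": [
    [0, 0, 0],
    [0, 0, 0],
    [0, 0, 0],
    [0, 0, 0],
    [0, 0, 0]
  ]
}}

```text
time: 10.95
position: [0.4598, -0.2659, 0.0788]
orientation: [-0.0, 0.369, 0.929, 0.0]
contact_force: [-2.5, 2.6, 4.5]
gripper_width: 0.023
grasp_force: 80.4
```

Steady; continuing.

Request:
{"method": "jog_arm", "body": {
  "delta_pos": [
    [0.0043, -0.004, 0],
    [0.0043, -0.004, 0],
    [0.0043, -0.004, 0],
    [0.0043, -0.004, 0],
    [0.0043, -0.004, 0]
  ],
  "twist": [
    [0, 0, 0],
    [0, 0, 0],
    [0, 0, 0],
    [0, 0, 0],
    [0, 0, 0]
  ]
}}

```text
time: 11.58
position: [0.4814, -0.2859, 0.0789]
orientation: [-0.0, 0.369, 0.929, -0.0]
contact_force: [-2.2, 3.4, 5.1]
gripper_width: 0.0234
grasp_force: 80.4
```

Request:
{"method": "jog_arm", "body": {
  "delta_pos": [
    [0.0043, -0.004, 0],
    [0.0043, -0.004, 0],
    [0.0043, -0.004, 0],
    [0.0043, -0.004, 0],
    [0.0043, -0.004, 0]
  ],
  "twist": [
    [0, 0, 0],
    [0, 0, 0],
    [0, 0, 0],
    [0, 0, 0],
    [0, 0, 0]
  ]
}}

```text
time: 12.2
position: [0.5029, -0.3059, 0.0789]
orientation: [0.0, 0.369, 0.929, 0.0]
contact_force: [-2.7, 2.7, 5.5]
gripper_width: 0.023
grasp_force: 80.4
```

Request:
{"method": "jog_arm", "body": {
  "delta_pos": [
    [0.0043, -0.004, 0],
    [0.0043, -0.004, 0],
    [0.0043, -0.004, 0],
    [0.0043, -0.004, 0],
    [0.0043, -0.004, 0]
  ],
  "twist": [
    [0, 0, 0],
    [0, 0, 0],
    [0, 0, 0],
    [0, 0, 0],
    [0, 0, 0]
  ]
}}

```text
time: 12.82
position: [0.5244, -0.3259, 0.0789]
orientation: [0.0, 0.369, 0.929, 0.0]
contact_force: [-3.1, 3.3, 6.7]
gripper_width: 0.0231
grasp_force: 80.4
```

Stroke complete and steady (TCP z stayed within 0.1 mm of 0.0789). Lifting and carrying to the tray.

Request:
{"method": "jog_arm", "body": {
  "delta_pos": [
    [0, 0, 0.02],
    [0, 0, 0.03],
    [0, 0, 0.04],
    [0, 0.015, 0.03],
    [0.0005, 0.035, 0]
  ],
  "twist": [
    [0, 0, 0],
    [0, 0, 0],
    [0, 0, 0],
    [0, 0, 0.03],
    [0, 0, 0.07]
  ]
}}

```text
time: 13.45
position: [0.5258, -0.2772, 0.2005]
orientation: [0.002, 0.323, 0.947, -0.001]
contact_force: [0.3, -0.3, -4.5]
gripper_width: 0.0234
grasp_force: 79.4
```

Request:
{"method": "jog_arm", "body": {
  "delta_pos": [
    [0.0006, 0.045, 0],
    [0.0006, 0.045, 0],
    [0.0006, 0.045, 0],
    [0.0006, 0.045, 0],
    [0.0006, 0.045, 0]
  ],
  "twist": [
    [0, 0, 0.07],
    [0, 0, 0.07],
    [0, 0, 0.07],
    [0, 0, 0.07],
    [0, 0, 0.07]
  ]
}}

```text
time: 14.08
position: [0.5279, -0.0494, 0.1983]
orientation: [-0.0, 0.152, 0.988, -0.0]
contact_force: [0.4, 1.1, -2.2]
gripper_width: 0.023
grasp_force: 79.3
```

Request:
{"method": "jog_arm", "body": {
  "delta_pos": [
    [0.0006, 0.045, 0],
    [0.0006, 0.045, 0],
    [0.0006, 0.045, 0],
    [0.0006, 0.045, 0],
    [0.0006, 0.045, 0]
  ],
  "twist": [
    [0, 0, 0.07],
    [0, 0, 0.07],
    [0, 0, 0.07],
    [0, 0, 0.07],
    [0, 0, 0.07]
  ]
}}

```text
time: 14.7
position: [0.531, 0.1759, 0.1983]
orientation: [0.0, -0.023, 1.0, -0.0]
contact_force: [0.4, 0.0, -2.5]
gripper_width: 0.0228
grasp_force: 79.3
```

Request:
{"method": "jog_arm", "body": {
  "delta_pos": [
    [0.0006, 0.045, 0],
    [0.0006, 0.035, 0],
    [0, 0, 0],
    [0, 0, 0],
    [0, 0, 0]
  ],
  "twist": [
    [0, 0, 0.07],
    [0, 0, 0.065],
    [0, 0, 0],
    [0, 0, 0],
    [0, 0, 0]
  ]
}}

```text
time: 15.32
position: [0.532, 0.2535, 0.1987]
orientation: [-0.0, -0.088, 0.996, -0.0]
contact_force: [1.0, 0.2, -2.4]
gripper_width: 0.0232
grasp_force: 79.4
```

Run:
```python
from h import *
st(); grab('wrist','w3')
c=np.array([.532,.2541,0]); M=R.from_euler('z',.18).as_matrix().T
P=np.array([[.095,.07,.024],[.095,-.07,.024],[-.095,-.07,.024],[-.095,.07,.024]])@M+c
print(proj('w3',P).round(0))
```

```text
t 15.325 p [0.532  0.2535 0.1987] yaw -2.9649 z [-2.e-04 -2.e-04 -1.e+00] F [ 1.    0.17 -2.38] w 0.0232 g 79.4 j [ 0.3   0.34  0.05  1.28 -0.    0.13]
[[382. 250.]
 [269. 250.]
 [258.  87.]
 [392.  86.]]
```

View pics/w3.png

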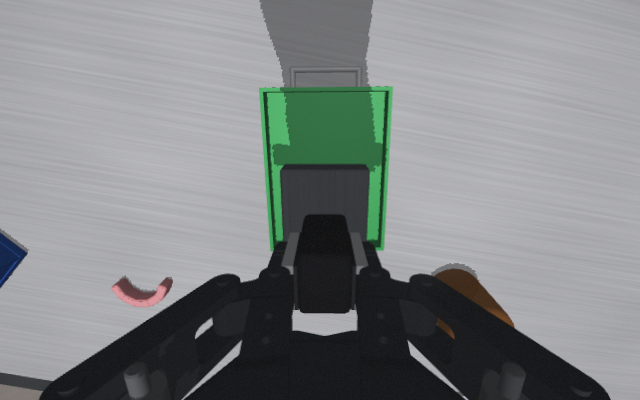

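The tray matches the prediction (corners 261/391, 88) and the block is central over it. Lowering.

Request:
{"method": "jog_arm", "body": {
  "delta_pos": [
    [0, 0, -0.045],
    [0, 0, -0.045],
    [0, 0, -0.04],
    [0, 0, -0.02],
    [0, 0, -0.008]
  ],
  "twist": [
    [0, 0, 0],
    [0, 0, 0],
    [0, 0, 0],
    [0, 0, 0],
    [0, 0, 0]
  ]
}}

```text
time: 16.0
position: [0.5315, 0.2535, 0.0399]
orientation: [-0.001, -0.088, 0.996, -0.0]
contact_force: [-0.1, -0.6, -2.5]
gripper_width: 0.0232
grasp_force: 79.4
```

Request:
{"method": "jog_arm", "body": {
  "delta_pos": [
    [0, 0, -0.004],
    [0, 0, -0.002],
    [0, 0, 0],
    [0, 0, 0],
    [0, 0, 0]
  ],
  "twist": [
    [0, 0, 0],
    [0, 0, 0],
    [0, 0, 0],
    [0, 0, 0],
    [0, 0, 0]
  ]
}}

```text
time: 16.62
position: [0.5319, 0.2545, 0.0352]
orientation: [0.0, -0.089, 0.996, 0.0]
contact_force: [0.3, -0.8, -2.0]
gripper_width: 0.0231
grasp_force: 79.4
```

Request:
{"method": "jog_arm", "body": {
  "delta_pos": [
    [0, 0, -0.001],
    [0, 0, -0.0007],
    [0, 0, 0]
  ],
  "twist": [
    [0, 0, 0],
    [0, 0, 0],
    [0, 0, 0]
  ]
}}

```text
time: 17.0
position: [0.5318, 0.2545, 0.0337]
orientation: [0.0, -0.089, 0.996, 0.0]
contact_force: [-3.0, -1.1, 4.7]
gripper_width: 0.0236
grasp_force: 80.3
```

The block is on the tray floor. Releasing and retreating.

Request:
{"method": "jog_arm", "body": {
  "delta_pos": [
    [0, 0, 0],
    [0, 0, 0],
    [0, 0, 0],
    [0, 0, 0],
    [0, 0, 0]
  ],
  "twist": [
    [0, 0, 0],
    [0, 0, 0],
    [0, 0, 0],
    [0, 0, 0],
    [0, 0, 0]
  ],
  "claw": 100
}}

```text
time: 17.62
position: [0.5318, 0.2544, 0.0331]
orientation: [-0.0, -0.089, 0.996, -0.0]
contact_force: [-0.2, -0.5, 0.3]
gripper_width: 0.0857
grasp_force: 0.0
```

Request:
{"method": "jog_arm", "body": {
  "delta_pos": [
    [0, 0, 0.01],
    [0, 0, 0.03],
    [0, 0, 0.05],
    [0, 0, 0.05],
    [0, 0, 0.04]
  ],
  "twist": [
    [0, 0, 0],
    [0, 0, 0],
    [0, 0, 0],
    [0, 0, 0],
    [0, 0, 0]
  ]
}}

```text
time: 18.25
position: [0.5318, 0.2544, 0.2163]
orientation: [0.001, -0.089, 0.996, 0.0]
contact_force: [0.6, -0.0, -0.9]
gripper_width: 0.0854
grasp_force: 0.0
```

Request:
{"method": "jog_arm", "body": {
  "delta_pos": [
    [0, 0, 0],
    [0, 0, 0],
    [0, 0, 0]
  ],
  "twist": [
    [0, 0, 0],
    [0, 0, 0],
    [0, 0, 0]
  ]
}}

```text
time: 18.62
position: [0.5312, 0.2542, 0.2121]
orientation: [-0.001, -0.089, 0.996, -0.0]
contact_force: [0.1, -0.1, 0.3]
gripper_width: 0.0856
grasp_force: 0.0
```

Run:
```python
from h import *
st(); grab('wrist','w4')
```

```text
t 18.625 p [0.5312 0.2542 0.2121] yaw -2.9634 z [-2.e-03 -6.e-04 -1.e+00] F [ 0.1  -0.1   0.28] w 0.0856 g 0.0 j [ 0.3   0.33  0.08  1.32 -0.    0.13]
```

View pics/w4.png

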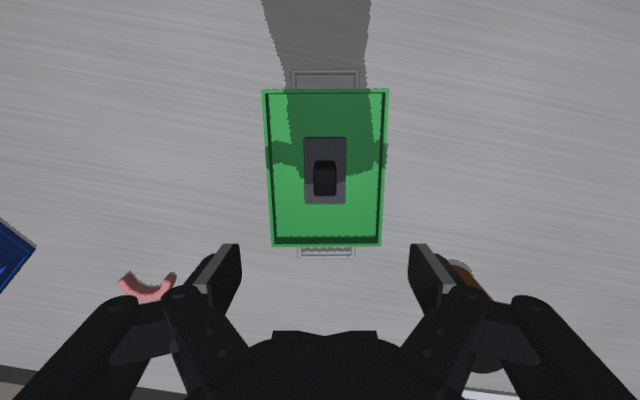

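The block stands flat and centred in the tray (304–346,138–204), and the gripper is clear.

```bash
python3 -c "
from station import bot
print(bot.hand_in())"
```

```text
the job is handed in; nothing more can be done
None
```

The block was honed in one stroke from the stop-plate end to the open end at about 8 N (roughly half the stone's travel), then set down flat in the tray; I handed the job in at about 19 s, with no verdict returned.

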